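Close a layer of sample ingots and lay one across it

ROBOT

A 6-joint arm with a two-finger parallel gripper is mounted at the origin on the work surface. World frame = base frame: x ahead of the robot, y to its left, z up, the work surface at z = 0. Lengths are in mm, angles in rad, forces in N, time in s.
With the tool pointing down it reaches from about 350 to 875 mm from the base axis. Payload 4.2 kg.
Tool frame: the origin (TCP) lies where the fingers leave the gripper's body, on its centre line; the fingertips stand 73 mm ahead of it and the grasp point (between the pads) lies 54 mm ahead of it; z points along the fingers, y is the direction in which the jaws open and shut (so a half turn about z gives the same grasp; the last joint's range is limited). The gripper opens to 85 mm and grips with 20 to 120 N. Pads are 22 mm wide; open, the fingers measure 114 mm over their backs; the gripper's body (76 mm by 85 mm) begins 54 mm behind the grasp point. The pads swing forward as they close: fully open they stand 13 mm farther back than shut.
Start: joints at [0.259, 0.385, 0.008, 0, -1.194, -0.259], TCP at [624.98, 0.025, 303.912] pointing down, gripper open.
Joint ranges: [-3.14, 3.14], [-1.21, 2.06], [-1.07, 1.41], [-3.16, 2.05], [-2.99, -0.16], [-3.1, 3.1]. Speed limits (rad/s): [2.79, 2.79, 3.14, 3.14, 3.14, 3.14].

INTERFACE

Orientations are given as a unit quaternion [x, y, z, w].
In Python, from bench import arm gives the robot as it stands.
- The arm moves only by the tool apply_moves, never from a script. Its argument "increments" is a list that holds one entry, the list of rows, each a list of 7 numbers: the shift along the tool's x, y, z scaled (see below), then the turn, a rotation vector about the tool's x, y, z scaled (see below), then the gripper's target within -1 to 1 (fully open at 1, half-way at 0, shut at -1). A call has 1 to 10 rows; each row is the pose to reach, as a shift and turn from the pose commanded when the call began, along the tool's axes at that moment; what a row does not reach only later rows make up. The controller multiplies each number of a shift by 100 mm and each number of a turn by 0.5 rad. A row lasts 1/10 s, in which the tool goes at most 50 mm and 8.59 degrees, less where a joint would pass 70% of its speed; a pose out of reach is approached as far as the arm can. A call with a number of a shift or a turn outside -1 to 1 is refused whole. A call with a gripper value outside its range is refused whole. The fingers move at their own pace and stop on an object; the grip force is fixed at half the most. Time passes only in rows, so rows that repeat a pose let the fingers close. It gives the time, the measured TCP pose, the force and the opening at its end, in the units of the state.
- arm.read_state(): the state, without advancing time (a new reading comes with each control period).
- arm.get_image(name): name is "scene" or "side" or "wrist"; returns a dict with "img" (384x512x3 uint8, red, green, blue), "fx", "fy", "cx", "cy" (pixels), "pose" (4x4, takes a point from camera to world coordinates). Camera axes: x right, y up, looking along -z (the intrinsics and any distortion apply to the point x, -y, -z); pixel columns grow to the right and rows downward; lengths in mm; the calibration is good to about 2 mm. A picture is of the moment at which its call begins. There is no depth.
- arm.job_done(): hands the job in, once; it reports no verdict.
Trained networks look in a picture, given as the dict that the camera call returned (one of the last four; its "shot" number tells which), for a name from the list of things; names that differ only in an ending like _2 or _b are one class to them, and where a whole thing is asked for, a point or a joint stands for the part that bears it (a point fixed in the world has none). Each returns a list of dicts, best first, with "conf" (0 to 1); they miss things now and then, are a little off and sometimes report something else, mostly with a low value. They report only what shows in the picture. A call takes as long as a camera call. They do not tell look-alikes from the thing itself.
- arm.outline_of(label, picture): "pixels" (384x512 bool, what is visible of it) and "box" ([centre column, centre row, width, height] in pixels, round what is visible of it).
- arm.mark_of(label, picture): "at" ([column, row] in pixels: a listed point, or the origin of a listed thing).
The state is a dict: "clock": time; "joints": joint angles; "joint_vel": joint speeds; "joint_efforts": joint torques, N m; "position": TCP position; "ee_rot": TCP orientation; "contact_force": force on the tool from outside, world axes, zero at the start; "wrist_torque": the same for the moment, N m; "gripper_width": finger opening in mm.
Only numpy, scipy, OpenCV 4.12 (cv2) and the standard library are available. Lean on these libraries where they do the work, as an engineer would, in place of code of your own. Each camera call takes 0.05 s, during which the arm holds its last target.

TASK

On the dark stacking board, slide the upside-down ingot along the board, without lifting it off, until its sloping flank nests snugly against the first ingot by the yellow lip and their ends are level, so that the two make one flat layer; the first ingot stays against the lip. Then take the loose ingot from the bench and set it down gently on this layer, crosswise and centred over the pair, the same way up as it lies now. Leave the plastic case, the bottle and the dish where they are.

Things in the scene. Friction and masses are not known exactly. Their poses are not given: they have to be found in the camera images.
- board: Dark fixed stacking board, 200 mm (x) by 230 mm (y), 12 mm thick; origin at the centre of its underside, which lies on the bench. A yellow stop lip 10 mm wide stands along its +y edge: its top is 24 mm above the bench (12 mm above the board), its inner face at y = +105 mm.
- first_mid (a point): Cast aluminium ingot, 0.5 to 0.75 kg: broad face 150 x 60 mm with a dark matt middle, narrow face 142 x 48 mm, 30 mm high, flat flanks and ends that slope evenly between them. The first ingot: it lies on the board broad face down, its long edge against the yellow lip. The point is its centre, half-way up; x along its length, y across it towards the lip, z up.
- second_mid (a point): Upside-down ingot on the board, alike but narrow face down, on the first's -y side, apart and a little askew; friction about 0.5 to 0.7, stays flat when pushed on its upper edge. Point: its centre, half-way up; x along its length, z up. Nested, its centre lies 54 mm from the first's towards the first's -y, tops flush, and its broad top reaches 84 mm from the first's centre line.
- third_mid (a point): Cast aluminium ingot, 0.5 to 0.75 kg: broad face 150 x 60 mm with a dark matt middle, narrow face 142 x 48 mm, 30 mm high, flat flanks and ends that slope evenly between them. The loose ingot, lying by itself on the bench narrow face down, to the left or the right of the board. The point is its centre, half-way up; x along its length, y across, z up.
- case: Closed flat plastic case, 150 x 60 x 37 mm, blue with a black lid, on the other side of the board from the loose ingot; origin at the centre of its underside, x along its length. Leave alone.
- bottle: White bottle, 60 mm across and 130 mm high, beyond the board; origin at the centre of its underside. Leave alone.
- dish: White bowl, 100 mm across and 35 mm high, beyond the board; origin at the centre of its underside. Leave alone.
Not all that is in view belongs to the job. What is shaped like the part that bears second_mid but orange is not meant.

How it is judged (in metres and radians):
On the way:
1. the upside-down ingot is slid home: nested flank to flank with the first, ends level, while the loose ingot is still off the pair (y of second_mid in the frame of first_mid between -0.059 and -0.049 m and x of second_mid in the frame of first_mid between -0.012 and 0.012 m and angle between the x axis of second_mid and the x axis of first_mid, either way round below 0.07 rad and angle between each of second_mid, first_mid's own z axis and vertical below 0.06 rad and y of first_mid in the frame of board above 0.068 m and x of first_mid in the frame of board between -0.035 and 0.035 m and height (world z) of second_mid between 0.022 and 0.033 m and height (world z) of first_mid between 0.022 and 0.033 m and not (horizontal distance between third_mid and first_mid below 0.12 m)), for 0.2 s.
At the end, for the whole second after the job is handed in: First ingot within 7 mm of the lip and 35 mm of mid-board; second flat beside it on the board: gap up to 5 mm, ends level within 12 mm, parallel within 4 degrees; third flat on both, within 20 mm of the pair's middle both ways, square within 8 degrees, same way up, at rest (y of second_mid in the frame of first_mid between -0.059 and -0.049 m and x of second_mid in the frame of first_mid between -0.012 and 0.012 m and angle between the x axis of second_mid and the x axis of first_mid, either way round below 0.07 rad and angle between each of second_mid, first_mid, third_mid's own z axis and vertical below 0.06 rad and y of first_mid in the frame of board above 0.068 m and x of first_mid in the frame of board between -0.035 and 0.035 m and height (world z) of second_mid between 0.022 and 0.033 m and height (world z) of first_mid between 0.022 and 0.033 m and x of third_mid in the frame of first_mid between -0.02 and 0.02 m and y of third_mid in the frame of first_mid between -0.05 and -0.01 m and z of third_mid in the frame of first_mid between 0.025 and 0.035 m and angle between the x axis of third_mid and the y axis of first_mid, either way round below 0.14 rad and linear speed of each of third, second below 0.02 m/s); the robot touches nothing.
It fails at once if the upside-down ingot is lifted off the board by 10 mm or more (height (world z) of second_mid above 0.037 m).
It fails at once if the loose ingot is dropped or banged onto the pair: over 0.35 m/s within 20 mm above it (horizontal distance between third_mid and first_mid below 0.1 m and z of third_mid in the frame of first_mid below 0.05 m and linear speed of third above 0.35 m/s).
It fails at once if the loose ingot is tipped over (angle between third_mid's own z axis and vertical above 0.9 rad).
It fails at once if the case, bottle or dish is moved by more than 20 mm (distance of any of case, bottle, dish from where it was at the start of the episode above 0.02 m).
It also fails if it takes over 54 s, if anything falls off the work surface, if the arm or the gripper's body presses on something with over 40 N, if the wrist force passes 120 N, or if a joint passes its speed limit or range.

## Working session

There is one attempt and no reset: what is moved stays moved. The work goes in short steps, Python scripts to look and compute and a tool call to move; the robot and the scene stay as the last step left them, time stands still between calls to the robot, and variables do not carry over. Pictures are saved under pics/ and viewed, and the job is handed in when it is done.

Besides the shell and the picture viewer there is one more tool, called as name(argument=value, ...) on one line, values as JSON. apply_moves: Moves the arm, as the interface text tells. Shifts and turns lie within -1 to 1; 1 stands for 100 mm of shift or 0.5 rad of turn. Its arguments: {"type":"object","properties":{"increments":{"type":"array"}},"required":["increments"]}

```bash
mkdir -p pics; ls; cat > h.py <<'E'
import numpy as np, cv2
from bench import arm
def save(im,n): cv2.imwrite('pics/'+n,cv2.cvtColor(im,cv2.COLOR_RGB2BGR))
E
python3 - <<'E'
from h import *
import pickle
s=arm.read_state();print(s)
D={}
for n in ['scene','side','wrist']:
    p=arm.get_image(n);D[n]=p;save(p['img'],n+'0.png');print(n,p['fx'],p['fy'],p['cx'],p['cy'],np.round(p['pose'],3).tolist(),[k for k in p if k!='img'], {k:p[k] for k in p if k not in('img','pose')})
    for l in ['first_mid','second_mid','third_mid']:
        for m in arm.mark_of(l,p)[:4]: print(n,l,m)
pickle.dump(D,open('d0.pkl','wb'))
E
```

```text
pics
{'clock': 0.0, 'joints': array([ 2.58586538e-01,  3.85569281e-01,  6.60466505e-03, -4.97408552e-04,
       -1.19399368e+00, -2.58599656e-01]), 'joint_vel': array([ 0.00072503, -0.00046099, -0.00146166, -0.00065232, -0.0018778 ,
        0.00046582]), 'joint_efforts': array([-9.55001960e-04, -3.92286408e+01,  1.88399577e+01,  4.18616563e+00,
       -4.72148502e-03,  8.27910434e-07]), 'position': array([6.24569189e+02, 1.59601230e-02, 3.02805679e+02]), 'ee_rot': array([-0.70703682,  0.70717587,  0.00074331, -0.0008182 ]), 'contact_force': array([ 0.24385308, -0.38430752, -0.21302225]), 'wrist_torque': array([-0.04071754,  0.05018161, -0.02810735]), 'gripper_width': 85.33714097902968}
scene 376.29999170803956 376.29999170803956 255.3478134637589 191.80220464253713 [[0.577, -0.563, 0.592, 1070.291], [0.817, 0.4, -0.415, -348.202], [-0.003, 0.723, 0.691, 632.461], [0.0, 0.0, 0.0, 1.0]] ['fx', 'fy', 'cx', 'cy', 'pose', 'shot'] {'fx': 376.29999170803956, 'fy': 376.29999170803956, 'cx': 255.3478134637589, 'cy': 191.80220464253713, 'shot': 1}
scene first_mid {'at': [283.0, 201.0], 'conf':
[... 706 characters left out ...]
.4, 148.5], 'conf': 0.72}
side second_mid {'at': [268.7, 184.9], 'conf': 0.59}
side third_mid {'at': [192.5, 292.7], 'conf': 0.66}
side third_mid {'at': [252.5, 205.7], 'conf': 0.54}
wrist 288.38301946717974 288.38301946717974 253.20593850749816 191.96770624207932 [[-1.0, -0.001, 0.001, 625.227], [0.0, -0.949, -0.317, -81.344], [0.002, -0.317, 0.949, 374.163], [0.0, 0.0, 0.0, 1.0]] ['fx', 'fy', 'cx', 'cy', 'pose', 'shot'] {'fx': 288.38301946717974, 'fy': 288.38301946717974, 'cx': 253.20593850749816, 'cy': 191.96770624207932, 'shot': 3}
wrist first_mid {'at': [264.9, 207.4], 'conf': 0.9}
wrist second_mid {'at': [297.7, 108.1], 'conf': 0.83}
wrist third_mid {'at': [292.0, 337.6], 'conf': 0.84}
```

View pics/scene0.png

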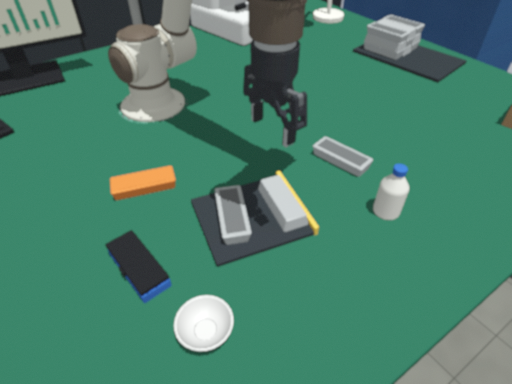

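View pics/side0.png

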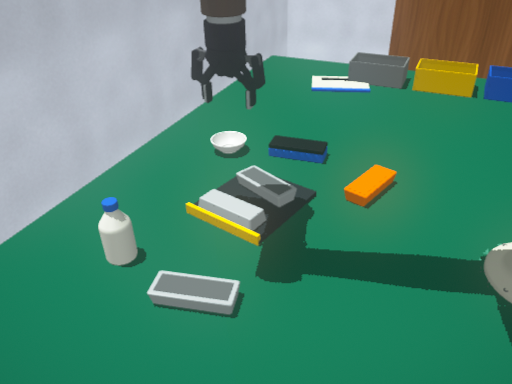

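View pics/wrist0.png

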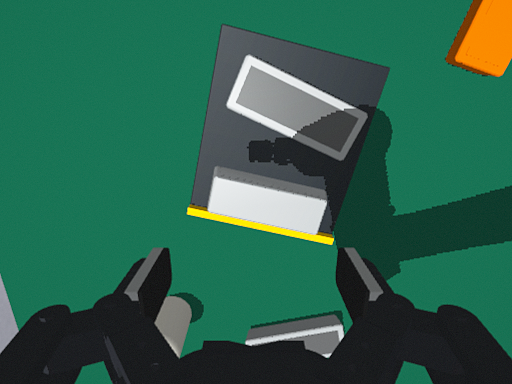

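The wrist view shows the board, with the first ingot at the lip (265,207) and the second, grey-topped ingot at (298,108). The loose ingot is at the bottom edge (292,337). Three things have the second ingot's shape:
- The grey ingot on the board: scene (232,213), side (266,185). It is on the board and upside-down, so this is the one meant.
- The orange block: scene (142,183), side (370,185). It is on the bench and orange, so it is a decoy.
- The loose ingot: scene (342,155), side (193,292). It is the third ingot.

Next I'll confirm the second ingot in a crop and fit the outlines.

```bash
cat >> h.py <<'E'
from scipy.optimize import minimize, least_squares
def proj(p,X):
    X=np.atleast_2d(X).astype(float);T=np.linalg.inv(p['pose']);c=X@T[:3,:3].T+T[:3,3]
    return np.stack([p['cx']+p['fx']*c[:,0]/-c[:,2],p['cy']+p['fy']*-c[:,1]/-c[:,2]],1)
def ray(p,uv):
    d=np.array([(uv[0]-p['cx'])/p['fx'],-(uv[1]-p['cy'])/p['fy'],-1.]);return p['pose'][:3,3],p['pose'][:3,:3]@d
def atz(p,uv,z):
    o,d=ray(p,uv);return o+d*(z-o[2])/d[2]
def tri(obs):
    A=np.zeros((3,3));b=np.zeros(3)
    for p,uv in obs:
        o,d=ray(p,uv);d=d/np.linalg.norm(d);M=np.eye(3)-np.outer(d,d);A+=M;b+=M@o
    X=np.linalg.solve(A,b);return X,[np.round(proj(p,X)[0]-uv,1).tolist() for p,uv in obs]
def ingot(x,y,z,a,up):  # z = mid height, up: broad on top
    t,b=((150,60),(142,48)) if up else ((142,48),(150,60))
    P=[[sx*d[0]/2,sy*d[1]/2,h] for d,h in((t,15),(b,-15)) for sx,sy in((1,1),(1,-1),(-1,-1),(-1,1))]
    P=np.array(P);c,s=np.cos(a),np.sin(a);R=np.array([[c,-s,0],[s,c,0],[0,0,1]]);return P@R.T+[x,y,z]
def fitmask(views,x0,up,z=None):
    # views: list (p,mask); signed-distance of projected hull edge samples
    S=[]
    for p,m in views:
        m=m.astype(np.uint8);S.append((p,m))
    def cost(v):
        zz=z if z is not None else v[3]
        r=0
        for p,m in S:
            q=cv2.convexHull(proj(p,ingot(v[0],v[1],zz,v[2],up)).astype(np.float32))
            im=np.zeros(m.shape,np.uint8);cv2.fillConvexPoly(im,np.round(q*16).astype(np.int32),255,cv2.LINE_AA,4)
            r+=np.abs(im/255.-m).sum()/m.sum()
        return r
    n=3 if z is not None else 4
    best=None
    for k in range(3):
        s=np.array([8,8,.1,6][:n]); x=np.array(x0[:n],float) if best is None else best.x
        sim=np.vstack([x]+[x+np.eye(n)[i]*s[i]/(k+1) for i in range(n)])
        best=minimize(cost,x,method='Nelder-Mead',options=dict(initial_simplex=sim,maxiter=400))
    return best
E
python3 - <<'E'
from h import *
import pickle
D={}
C={'second_mid':{'scene':(232,213),'side':(266,185),'wrist':(298,108)},'third_mid':{'scene':(342,155),'side':(193,292),'wrist':(292,337)},'first_mid':{'scene':(283,201),'side':(231,209),'wrist':(265,207)},'board':{}}
for n in ['scene','side','wrist']:
    p=arm.get_image(n);D[n]=p
    for l in C:
        for o in arm.outline_of(l,p):
            print(n,l,round(o['conf'],2),np.round(o['box'],1))
            c=C[l].get(n)
            if c is None or abs(o['box'][0]-c[0])+abs(o['box'][1]-c[1])<25: D.setdefault((n,l),o['pixels'])
pickle.dump(D,open('d1.pkl','wb'))
p=D['side'];im=cv2.resize(p['img'][130:250,170:330],None,fx=5,fy=5,interpolation=cv2.INTER_CUBIC);save(im,'crop_side.png')
p=D['wrist'];im=cv2.resize(p['img'][15:255,170:410],None,fx=2.5,fy=2.5,interpolation=cv2.INTER_CUBIC);save(im,'crop_w.png')
E
```

```text
scene second_mid 0.68 [233.6 214.6  35.9  61.7]
scene second_mid 0.58 [140.8 181.4  66.8  33.6]
scene third_mid 0.74 [139.1 266.2  64.8  74.4]
scene third_mid 0.63 [344.1 155.6  59.9  37.2]
scene board 0.82 [257.4 219.6 128.3  97.1]
side second_mid 0.89 [370.1 186.8  49.8  40.3]
side second_mid 0.62 [268.9 187.4  59.9  43.9]
side second_mid 0.16 [228.4 142.7  34.4  23. ]
side third_mid 0.83 [191.2 290.   92.7  45.8]
side first_mid 0.69 [231.3 209.8  67.   42.5]
side first_mid 0.22 [250.5 212.2 128.2  66.4]
side board 0.82 [250.7 211.6 131.4  70.2]
wrist second_mid 0.85 [480.1  39.4  63.8  75.2]
wrist second_mid 0.59 [297.8 106.8 139.7 102.4]
wrist third_mid 0.78 [295.4 334.1  99.7  41.8]
wrist first_mid 0.65 [266.2 202.4 116.1  65.5]
wrist board 0.64 [291.5 134.5 202.4 219.8]
```

View pics/crop_side.png

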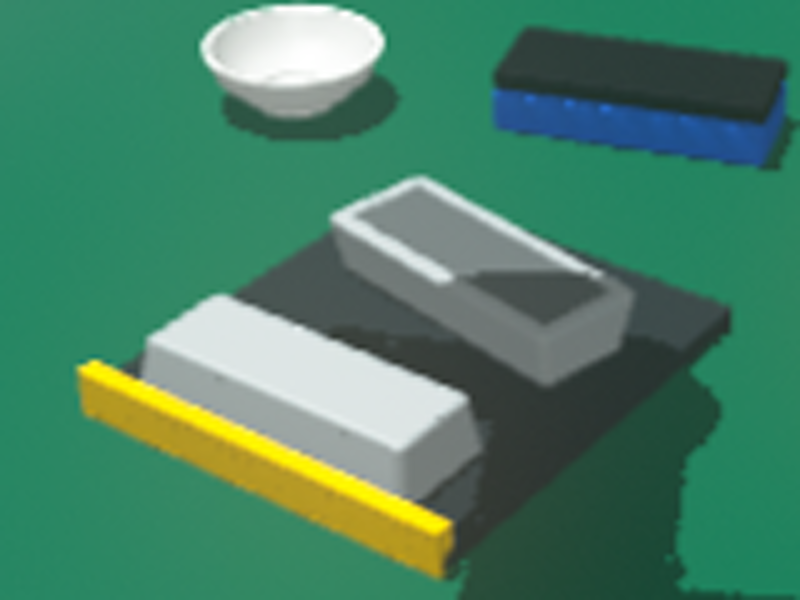

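View pics/crop_w.png

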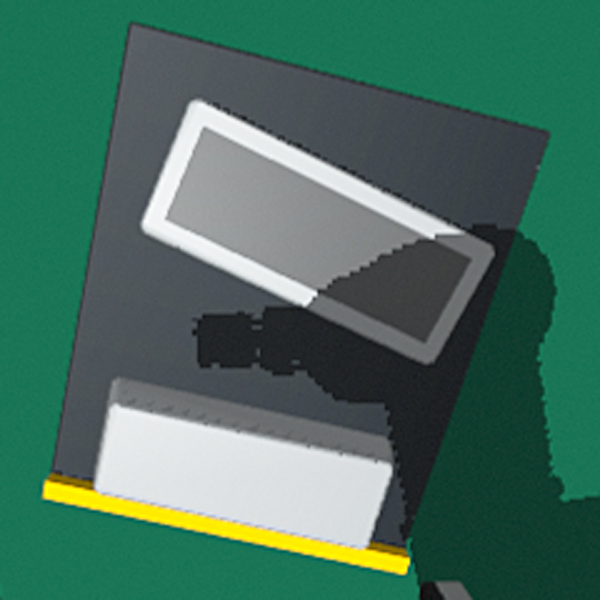

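The crops confirm it: the second ingot is the grey-topped one on the dark board, with the orange block well off the board. Next I'll triangulate corners and fit the outlines.

```bash
python3 - <<'E'
from h import *
import pickle
D=pickle.load(open('d1.pkl','rb'))
w=lambda x,y:((x+.5)/2.5-.5+170,(y+.5)/2.5-.5+15)
s=lambda x,y:((x+.5)/5-.5+170,(y+.5)/5-.5+130)
W,S=D['wrist'],D['side']
for nm,a,b in [('secA',(190,98),(420,177)),('B',(143,230),(332,217)),('C',(432,364),(547,327)),('D',(494,245),(634,292)),
  ('first top +x-y',(113,405),(222,295)),('first top -x-y',(393,463),(470,402)),
  ('lip outer +x',(44,500),(78,370)),('lip outer -x',(407,574),(445,530)),('board far +x',(132,23),None),('board far -x',(549,133),(729,310))]:
    if b: X,r=tri([(W,w(*a)),(S,s(*b))]);print(nm,np.round(X,1),r)
    else: print(nm,np.round(atz(W,w(*a),12),1))
for l,x0,up,z in [('second_mid',(600,-180,-.4,27),True,27),('first_mid',(620,-90,-.2,27),False,27),('third_mid',(600,60,0,15),True,15)]:
    for vs in (['scene','side','wrist'],['wrist'],['side'],['scene']):
        V=[(D[n],D[(n,l)]) for n in vs if (n,l) in D and not(l=='third_mid' and n=='wrist')]
        if not V: continue
        if l=='third_mid': x0=tuple(atz(D['side'],(193,290),15)[:2])+(-.3 if 0 else 0.,15)
        b=fitmask(V,x0,up,z);print(l,vs,np.round(b.x,3),round(b.fun/len(V),3))
        if len(vs)==3: b=fitmask(V,x0,up);print('  freez',np.round(b.x,3),round(b.fun/len(V),3))
for l in ['case','bottle','dish']:
    for n in ['scene','side']:
        for m in arm.mark_of(l,arm.get_image(n))[:1]: print(l,n,np.round(atz(D[n],m['at'],0),0),m)
E
```

```text
secA [ 631.3 -123.9   40. ] [[1.4, -0.8], [-0.7, 0.0]]
B [652.7 -70.4  41.6] [[1.1, -0.5], [-0.6, -0.0]]
C [519.9 -11.5  47. ] [[1.7, -0.7], [-0.9, 0.2]]
D [496.8 -63.5  40.5] [[0.4, -0.2], [-0.2, 0.1]]
first top +x-y [668.9   9.8  40.9] [[1.5, -0.7], [-0.8, -0.2]]
first top -x-y [532.6  40.9  38.1] [[0.7, -0.3], [-0.4, 0.0]]
lip outer +x [710.5  66.3  24.6] [[0.6, -0.3], [-0.4, -0.1]]
lip outer -x [515.2 109.5  25. ] [[1.4, -0.6], [-1.0, 0.1]]
board far +x [ 658.8 -156.9   12. ]
board far -x [ 465.9 -112.2    9.8] [[0.2, -0.1], [-0.1, 0.0]]
second_mid ['scene', 'side', 'wrist'] [-9.99927e+02 -4.19029e+02  9.53000e-01] 1.0
  freez [ 806.944 -551.229   -3.317 -289.634] 0.836
second_mid ['wrist'] [ 6.29333e+02 -2.33333e+02 -1.33000e-01] 1.0
second_mid ['side'] [ 5.77029e+02 -6.91550e+01 -4.90000e-01] 0.126
second_mid ['scene'] [-852.795  747.664    5.065] 1.0
first_mid ['scene', 'side', 'wrist'] [607.789  48.091  -3.378] 0.156
  freez [ 6.51699e+02 -4.07520e+01 -2.29000e-01 -4.00610e+01] 0.998
first_mid ['wrist'] [ 6.07541e+02  4.81880e+01 -2.34000e-01] 0.056
first_mid ['side'] [ 2111.259 -2361.407    -3.085] 1.0
third_mid ['scene', 'side', 'wrist'] [5.58338e+02 2.85418e+02 1.96000e-01] 0.138
  freez [5.58349e+02 2.84400e+02 1.89000e-01 1.40250e+01] 0.137
third_mid ['side'] [5.59274e+02 2.84375e+02 2.01000e-01] 0.079
third_mid ['scene'] [5.57038e+02 2.86501e+02 1.28000e-01] 0.188
case scene [ 580. -288.    0.] {'at': [139.4, 270.5], 'conf': 0.78}
case side [ 567. -259.    0.] {'at': [296.0, 159.7], 'conf': 0.84}
bottle scene [756. 229.   0.] {'at': [382.9, 213.0], 'conf': 0.59}
bottle side [748. 236.   0.] {'at': [124.1, 254.2], 'conf': 0.71}
dish scene [ 766. -247.    0.] {'at': [203.8, 331.7], 'conf': 0.72}
dish side [ 761. -251.    0.] {'at': [230.0, 148.4], 'conf': 0.74}
```

```bash
python3 - <<'E'
from h import *
import pickle
D=pickle.load(open('d1.pkl','rb'))
for l,x0,up,z in [('second_mid',(575,-67,-.42,27),True,27),('first_mid',(607,48,-.22,27),False,27)]:
    for vs in (['scene','side','wrist'],['side','wrist'],['wrist'],['side'],['scene']):
        V=[(D[n],D[(n,l)]) for n in vs if (n,l) in D]
        if not V: continue
        b=fitmask(V,x0,up,z);print(l,vs,np.round(b.x,3),round(b.fun/len(V),3))
        if len(vs)==3: b=fitmask(V,x0,up);print('  freez',np.round(b.x,3),round(b.fun/len(V),3))
im=D['wrist']['img'].copy()
def dr(im,p,v,up,sc):
    q=proj(p,ingot(*v,up))
    for f in (q[:4],q[4:]): cv2.polylines(im,[np.round((f+.5)*sc-.5).astype(int).reshape(-1,1,2)],True,(255,0,0),1)
for n,off in [('wrist',0),('side',0)]:
    p=D[n];im=cv2.resize(p['img'],None,fx=1.5,fy=1.5);
    for v,up in [((576,-67.5,27,-.42),True),((607.7,48,27,-.225),False),((558.3,285.2,15,.19),True)]: dr(im,p,v,up,1.5)
    save(im,'ov_%s.png'%n)
E
```

```text
second_mid ['scene', 'side', 'wrist'] [ 5.76365e+02 -6.65060e+01 -4.35000e-01] 0.103
  freez [ 5.76171e+02 -6.66120e+01 -4.32000e-01  2.55140e+01] 0.101
second_mid ['side', 'wrist'] [ 5.76412e+02 -6.67260e+01 -4.45000e-01] 0.095
second_mid ['wrist'] [ 5.76029e+02 -6.64130e+01 -4.34000e-01] 0.049
second_mid ['side'] [ 5.7723e+02 -6.9125e+01 -4.9100e-01] 0.126
second_mid ['scene'] [ 5.76647e+02 -6.55060e+01 -4.43000e-01] 0.115
first_mid ['scene', 'side', 'wrist'] [ 6.08399e+02  4.77570e+01 -2.49000e-01] 0.158
  freez [ 6.0745e+02  4.8110e+01 -2.3900e-01  2.6333e+01] 0.157
first_mid ['side', 'wrist'] [ 6.08399e+02  4.77570e+01 -2.49000e-01] 0.158
first_mid ['wrist'] [ 6.07507e+02  4.81920e+01 -2.33000e-01] 0.056
first_mid ['side'] [ 6.08657e+02  4.20250e+01 -3.41000e-01] 0.226
```

View pics/ov_side.png

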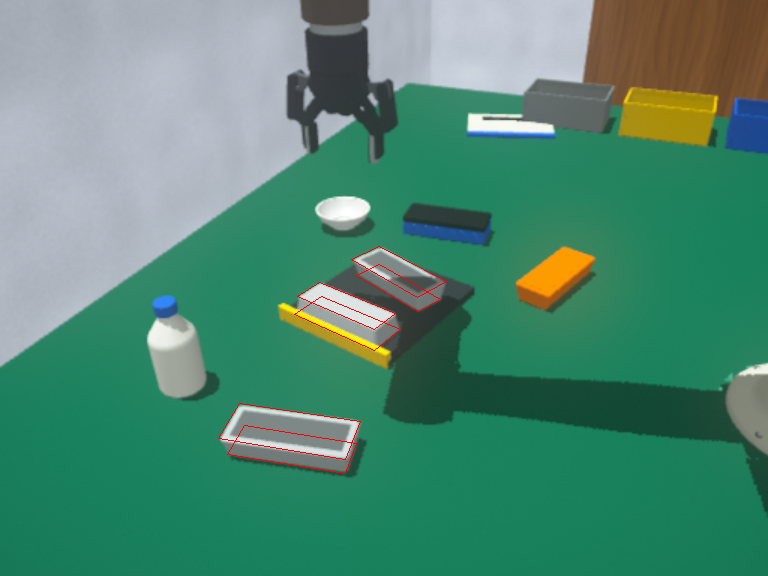

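View pics/ov_wrist.png

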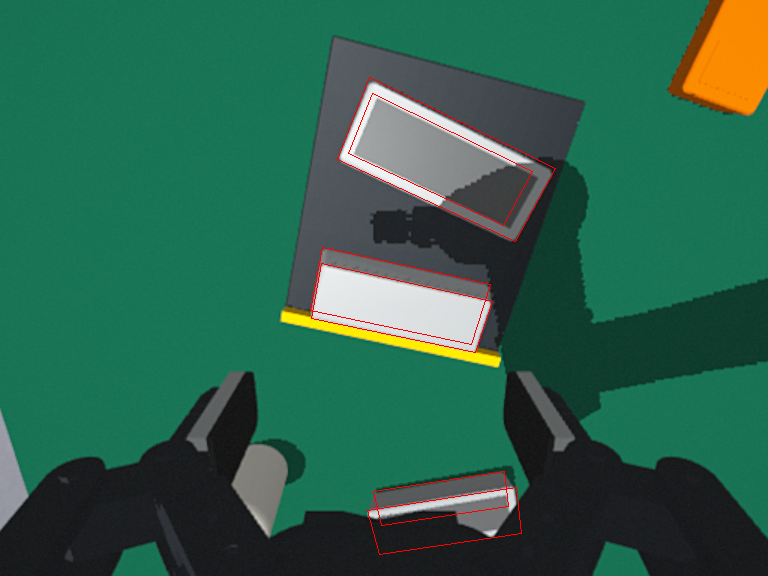

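```bash
cat >> h.py <<'E'
from scipy.spatial.transform import Rotation as Ro
import json
def cmd(): 
    c=json.load(open('cmd.json'));return np.array(c['p']),Ro.from_quat(c['q'])
def put(p,R): json.dump(dict(p=list(p),q=list(R.as_quat())),open('cmd.json','w'))
def Rdown(yaw): # jaw axis along yaw ; tool y=-(cos,sin)
    return Ro.from_matrix(np.array([[np.sin(yaw),-np.cos(yaw),0],[-np.cos(yaw),-np.sin(yaw),0],[0,0,-1.]]).reshape(3,3))
def inc(p,yaw): # increments for target
    p0,R0=cmd();R=Rdown(yaw);return np.round(np.r_[R0.inv().apply(np.array(p)-p0)/100,(R0.inv()*R).as_rotvec()/.5],3).tolist()
def did(row): # update commanded after a move with scaled final row
    p0,R0=cmd();put(p0+R0.apply(np.array(row[:3])*100),R0*Ro.from_rotvec(np.array(row[3:6])*.5))
    p,R=cmd();s=arm.read_state();print('cmd',np.round(p,1),'meas',np.round(s['position'],1),'F',np.round(s['contact_force'],1),'T',np.round(s['wrist_torque'],2),'w',round(s['gripper_width'],1),'t',round(s['clock'],2))
E
python3 - <<'E'
from h import *
import pickle
D=pickle.load(open('d1.pkl','rb'))
put([624.98,.025,303.912],Rdown(0.))
print(np.round(Rdown(0).as_matrix()), Rdown(0).as_quat())
m=None
for c in [(347,195),(363,203),(397,177),(378,167)]: print(np.round(atz(D['side'],c,30 if c[1]!=203 else 0)))
print(inc([554,-115,92],-.433))
E
```

```text
[[ 0. -1.  0.]
 [-1.  0. -0.]
 [ 0.  0. -1.]] [ 0.70710678 -0.70710678  0.          0.        ]
[388. -95.  30.]
[ 355. -122.    0.]
[ 298. -217.   30.]
[ 349. -248.   30.]
[1.15, 0.71, 2.119, -0.0, -0.0, 0.866]
```

apply_moves(increments=[[[1.0, 0.71, 1.0, 0, 0, 0.866, 1], [1.0, 0.71, 1.0, 0, 0, 0.866, 1], [1.0, 0.71, 1.0, 0, 0, 0.866, 1], [1.0, 0.71, 1.0, 0, 0, 0.866, 1], [1.0, 0.71, 1.0, 0, 0, 0.866, 1]]])

```text
clock: 2.45
position: [553.0, -101.0, 203.1]
ee_rot: [-0.538, 0.843, 0.0, -0.001]
contact_force: [0.0, 0.1, 0.1]
gripper_width: 85.3
```

```bash
python3 - <<'E'
from h import *
did([1.0,0.71,1.0,0,0,0.866])
print(inc([554,-115,92],-.433))
W=arm.get_image('wrist');S=arm.get_image('side');save(W['img'],'w1.png')
import pickle;pickle.dump(dict(wrist=W,side=S),open('d2.pkl','wb'))
for l in ['first_mid','second_mid']:
    for o in arm.outline_of(l,W): print(l,o['conf'],np.round(o['box']))
im=W['img'].copy()
for v,up in [((576.2,-66.6,27,-.433),True),((607.5,48,27,-.225),False),((558.3,285.2,15,.19),True)]:
    q=proj(W,ingot(*v,up))
    for f in (q[:4],q[4:]): cv2.polylines(im,[np.round(f).astype(int).reshape(-1,1,2)],True,(255,0,0),1)
save(im,'w1o.png')
E
```

```text
cmd [ 554.  -100.   203.9] meas [ 553.  -101.   203.1] F [0.  0.1 0.1] T [-0.01 -0.09  0.  ] w 85.3 t 2.45
[0.136, -0.063, 1.119, -0.0, -0.0, 0.0]
first_mid 0.64 [265. 322. 142.  60.]
second_mid 0.83 [448.  51.  93. 103.]
second_mid 0.68 [247. 237. 172.  61.]
```

View pics/w1o.png

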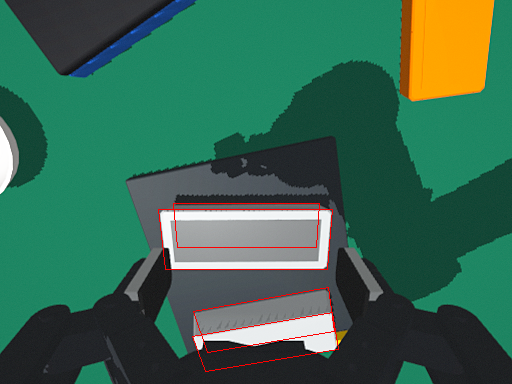

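apply_moves(increments=[[[0.14, -0.06, 0.5, 0, 0, 0, 1], [0.14, -0.06, 1.0, 0, 0, 0, 1], [0.14, -0.06, 1.0, 0, 0, 0, 1]]])

```text
clock: 2.95
position: [550.6, -114.7, 98.6]
ee_rot: [-0.538, 0.843, 0.003, -0.005]
contact_force: [-1.7, 0.4, -0.6]
gripper_width: 85.4
```

apply_moves(increments=[[[0, 0, 0.12, 0, 0, 0, 1], [0, 0, 0.12, 0, 0, 0, 1]]])

```text
clock: 3.15
position: [554.7, -114.6, 92.9]
ee_rot: [-0.539, 0.842, -0.001, 0.001]
contact_force: [-0.4, 0.8, 0.8]
gripper_width: 85.5
```

```bash
python3 - <<'E'
from h import *
did([.14,-.06,1.0,0,0,0]);did([0,0,.12,0,0,0])
W=arm.get_image('wrist');S=arm.get_image('side');C=arm.get_image('scene');
a=cv2.resize(S['img'][110:250,170:330],None,fx=3,fy=3,interpolation=cv2.INTER_CUBIC)
b=cv2.resize(C['img'][140:280,160:270],None,fx=3,fy=3,interpolation=cv2.INTER_CUBIC)
save(np.hstack([a,b]),'s2.png');save(W['img'],'w2.png')
E
```

```text
cmd [ 553.6 -115.2  103.9] meas [ 554.7 -114.6   92.9] F [-0.4  0.8  0.8] T [ 0.02  0.02 -0.01] w 85.5 t 3.15
cmd [ 553.6 -115.2   91.9] meas [ 554.7 -114.6   92.9] F [-0.4  0.8  0.8] T [ 0.02  0.02 -0.01] w 85.5 t 3.15
```

View pics/s2.png

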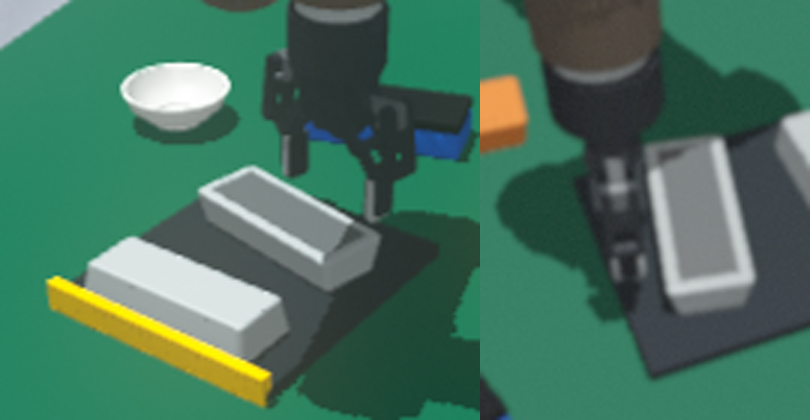

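View pics/w2.png

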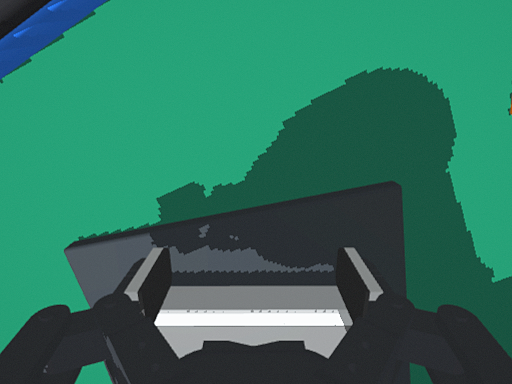

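```bash
python3 - <<'E'
from h import *
S=arm.get_image('side')
for z in (10,20,30,40): print(z,proj(S,[[511,-96,z],[593,-133,z]]).round(1).tolist())
save(cv2.resize(S['img'][140:200,250:330],None,fx=9,fy=9,interpolation=cv2.INTER_CUBIC),'s2b.png')
E
```

```text
10 [[294.8, 191.0], [268.8, 176.8]]
20 [[295.0, 187.4], [268.8, 173.3]]
30 [[295.1, 183.8], [268.8, 169.8]]
40 [[295.2, 180.1], [268.8, 166.2]]
```

View pics/s2b.png

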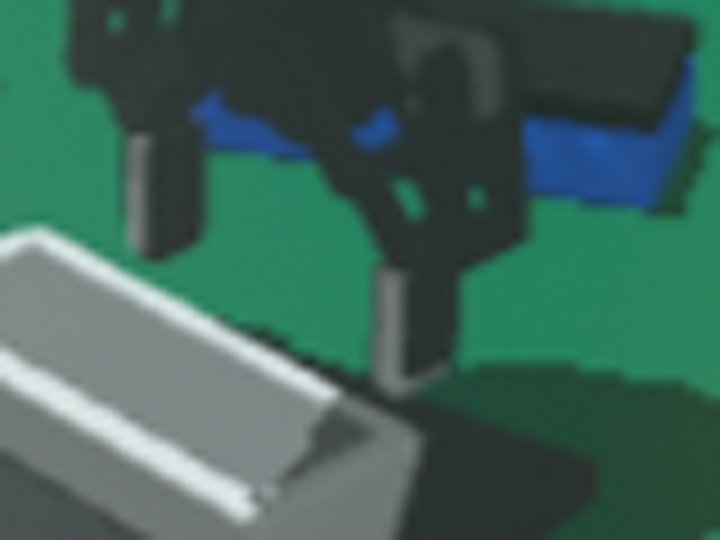

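```bash
python3 - <<'E'
from h import *
print(inc([559,-104,82],-.433));print(inc([582,-62,82],-.225))
E
```

```text
[-0.125, -0.002, 0.099, -0.0, -0.0, 0.0]
[-0.602, -0.035, 0.099, -0.0, -0.0, -0.416]
```

apply_moves(increments=[[[0, 0, 0.1, 0, 0, 0, 1], [-0.06, 0, 0.1, 0, 0, 0, 1], [-0.1, 0, 0.1, 0, 0, 0, 1], [-0.14, 0, 0.1, 0, 0, -0.02, 1], [-0.18, -0.005, 0.1, 0, 0, -0.06, 1], [-0.22, -0.008, 0.1, 0, 0, -0.11, 1], [-0.26, -0.01, 0.1, 0, 0, -0.16, 1], [-0.3, -0.015, 0.1, 0, 0, -0.2, 1], [-0.34, -0.018, 0.1, 0, 0, -0.24, 1], [-0.34, -0.018, 0.1, 0, 0, -0.24, 1]]])

```text
clock: 4.35
position: [569.7, -84.5, 81.9]
ee_rot: [-0.589, 0.808, 0.0, 0.0]
contact_force: [-0.6, -1.3, 0.8]
gripper_width: 85.5
```

```bash
cat > look.py <<'E'
from h import *
import sys
n=sys.argv[1]
S=arm.get_image('side');C=arm.get_image('scene');W=arm.get_image('wrist')
a=cv2.resize(S['img'][110:250,170:330],None,fx=3,fy=3,interpolation=cv2.INTER_CUBIC)
b=cv2.resize(C['img'][140:280,180:290],None,fx=3,fy=3,interpolation=cv2.INTER_CUBIC)
save(np.hstack([a,b]),n+'.png');save(W['img'],n+'w.png')
import pickle;pickle.dump(dict(side=S,scene=C,wrist=W),open(n+'.pkl','wb'))
E
python3 - <<'E'
from h import *
did([-.34,-.018,.1,0,0,-.24]);print(inc([582,-62,82],-.225))
E
python3 look.py l3
```

```text
cmd [569.5 -85.1  81.9] meas [569.7 -84.5  81.9] F [-0.6 -1.3  0.8] T [-0.44  0.19  0.08] w 85.5 t 4.35
[-0.258, -0.048, -0.001, -0.0, -0.0, -0.176]
```

View pics/l3.png

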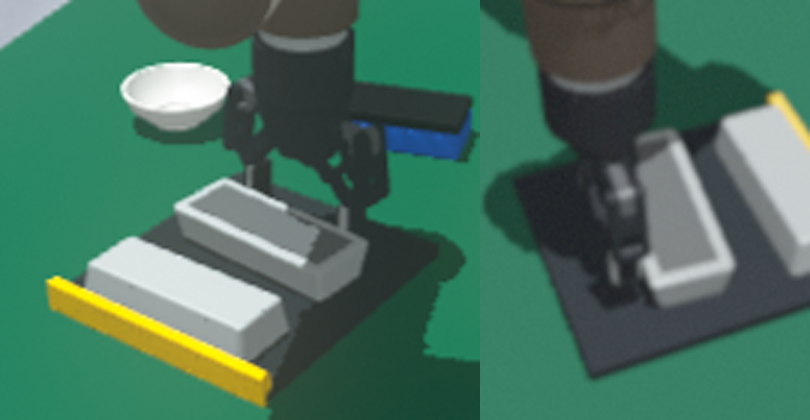

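View pics/l3w.png

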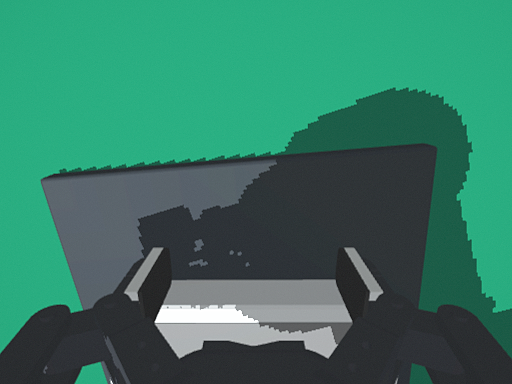

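The push is working: the second ingot has moved towards the first, stayed flat, and both fingers are touching its -y edge. I'll continue.

apply_moves(increments=[[[-0.05, -0.01, 0, 0, 0, -0.05, 1], [-0.1, -0.02, 0, 0, 0, -0.09, 1], [-0.15, -0.03, 0, 0, 0, -0.13, 1], [-0.2, -0.04, 0, 0, 0, -0.17, 1], [-0.26, -0.05, 0, 0, 0, -0.176, 1], [-0.26, -0.05, 0, 0, 0, -0.176, 1]]])

```text
clock: 5.1
position: [582.6, -60.9, 81.8]
ee_rot: [-0.624, 0.782, 0.0, 0.0]
contact_force: [-0.3, -1.5, 0.4]
gripper_width: 85.6
```

```bash
python3 - <<'E'
from h import *
did([-.26,-.05,0,0,0,-.176]);print(inc([586.3,-44.4,82],-.225))
E
python3 look.py l4
python3 - <<'E'
from h import *
import pickle
D=pickle.load(open('l4.pkl','rb'))
R=[]
for n in ('side','scene'):
    p=D[n];im=p['img'].copy()
    for v,up in [((607.5,48,27,-.225),False),((592.,-20.5,27,-.225),True)]:
        q=proj(p,ingot(*v,up))
        im=cv2.resize(p['img'],None,fx=4,fy=4,interpolation=cv2.INTER_CUBIC) if im.shape[0]==384 else im
        for f in (q[:4],q[4:]): cv2.polylines(im,[np.round(f*4+1.5).astype(int).reshape(-1,1,2)],True,(255,0,0),1)
    R.append(im[560:960,740:1240] if n=='side' else im[560:960,760:1060])
save(np.hstack(R),'l4o.png')
E
```

```text
cmd [582.2 -61.9  81.9] meas [582.6 -60.9  81.8] F [-0.3 -1.5  0.4] T [-0.2   0.2   0.02] w 85.6 t 5.1
[-0.18, -0.001, -0.001, -0.0, -0.0, 0.0]
```

View pics/l4o.png

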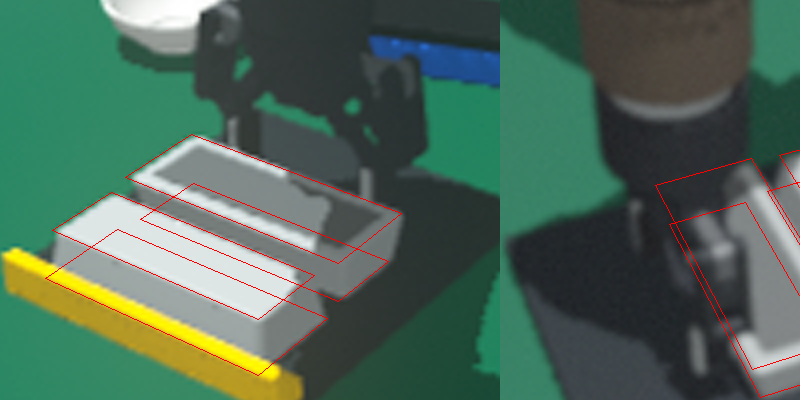

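apply_moves(increments=[[[-0.05, 0, 0, 0, 0, 0, 1], [-0.1, 0, 0, 0, 0, 0, 1], [-0.14, 0, 0, 0, 0, 0, 1], [-0.17, 0, 0, 0, 0, 0, 1], [-0.17, 0, 0, 0, 0, 0, 1]]])

```text
clock: 5.75
position: [586.2, -44.8, 81.9]
ee_rot: [-0.623, 0.782, -0.0, 0.0]
contact_force: [-1.1, -2.0, 0.8]
gripper_width: 85.5
```

apply_moves(increments=[[[-0.02, 0, 0, 0, 0, 0, 1], [-0.03, 0, 0, 0, 0, 0, 1]]])

```text
clock: 5.95
position: [586.4, -43.1, 81.9]
ee_rot: [-0.623, 0.782, -0.0, -0.001]
contact_force: [-1.6, -9.7, 0.9]
gripper_width: 85.3
```

```bash
cat > zoom.py <<'E'
from h import *
import sys,pickle
D=pickle.load(open(sys.argv[1]+'.pkl','rb'))
s=cv2.resize(D['side']['img'],None,fx=5,fy=5,interpolation=cv2.INTER_CUBIC)[650:1200,900:1550]
save(s,sys.argv[1]+'z.png')
E
python3 - <<'E'
from h import *
did([-.17,0,0,0,0,0]);did([-.03,0,0,0,0,0])
E
python3 look.py l5; python3 zoom.py l5
```

```text
cmd [586.  -45.3  81.9] meas [586.4 -43.1  81.9] F [-1.6 -9.7  0.9] T [-2.24  0.2  -0.06] w 85.3 t 5.95
cmd [586.7 -42.4  81.9] meas [586.4 -43.1  81.9] F [-1.6 -9.7  0.9] T [-2.24  0.2  -0.06] w 85.3 t 5.95
```

View pics/l5z.png

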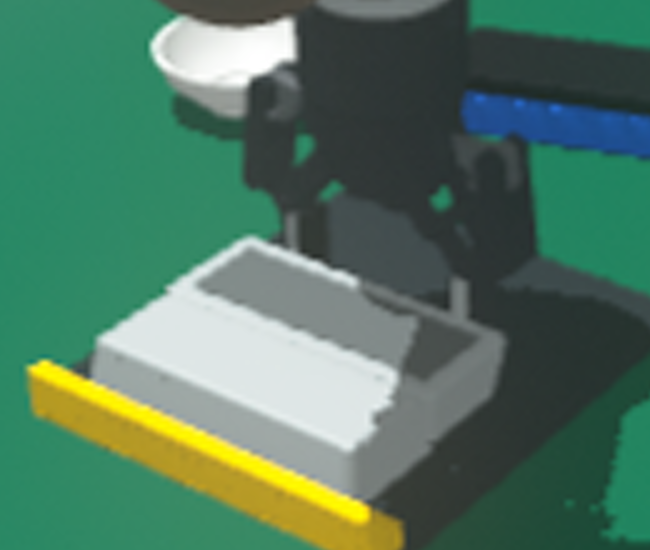

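Force has risen to 10 N and the side view shows the flanks touching. I'll press slightly more, then back off and check from above.

apply_moves(increments=[[[-0.02, 0, 0, 0, 0, 0, 1], [-0.02, 0, 0, 0, 0, 0, 1], [0.1, 0, 0, 0, 0, 0, 1], [0.3, 0, -0.1, 0, 0, 0, 1], [0.3, 0, -0.6, 0, 0, 0, 1], [0.4, 0, -1.0, 0, 0, 0, 1], [0.4, 0, -1.0, 0, 0, 0, 1], [0.4, 0, -1.0, 0, 0, 0, 1]]])

```text
clock: 6.9
position: [578.3, -81.1, 183.2]
ee_rot: [-0.623, 0.782, -0.001, 0.002]
contact_force: [-0.1, 1.2, 0.6]
gripper_width: 85.1
```

apply_moves(increments=[[[0, 0, -0.5, 0, 0, 0, 1], [0, 0, -1.0, 0, 0, 0, 1], [0, 0, -1.0, 0, 0, 0, 1], [0, 0, -1.0, 0, 0, 0, 1]]])

```text
clock: 7.3
position: [577.8, -80.8, 281.8]
ee_rot: [-0.623, 0.782, 0.0, 0.001]
contact_force: [0.7, 0.1, -0.5]
gripper_width: 85.5
```

```bash
python3 - <<'E'
from h import *
did([.4,0,-1,0,0,0]);did([0,0,-1,0,0,0])
E
python3 look.py l6; python3 zoom.py l6; python3 - <<'E'
from h import *
import pickle
D=pickle.load(open('l6.pkl','rb'))
p=D['wrist']
m=proj(p,[[600,20,42]])[0];print(m)
u,v=int(m[0])-110,int(m[1])-90
u=max(u,0);v=max(v,0);v=min(v,204);print(u,v)
save(cv2.resize(p['img'][v:v+180,u:u+220],None,fx=3.3,fy=3.3,interpolation=cv2.INTER_CUBIC),'l6wz.png')
E
```

```text
cmd [577.8 -81.4 181.9] meas [577.8 -80.8 281.8] F [ 0.7  0.1 -0.5] T [-0.02  0.04  0.02] w 85.5 t 7.3
cmd [577.8 -81.4 281.9] meas [577.8 -80.8 281.8] F [ 0.7  0.1 -0.5] T [-0.02  0.04  0.02] w 85.5 t 7.3
[252.38715501 256.24389469]
142 166
```

View pics/l6wz.png

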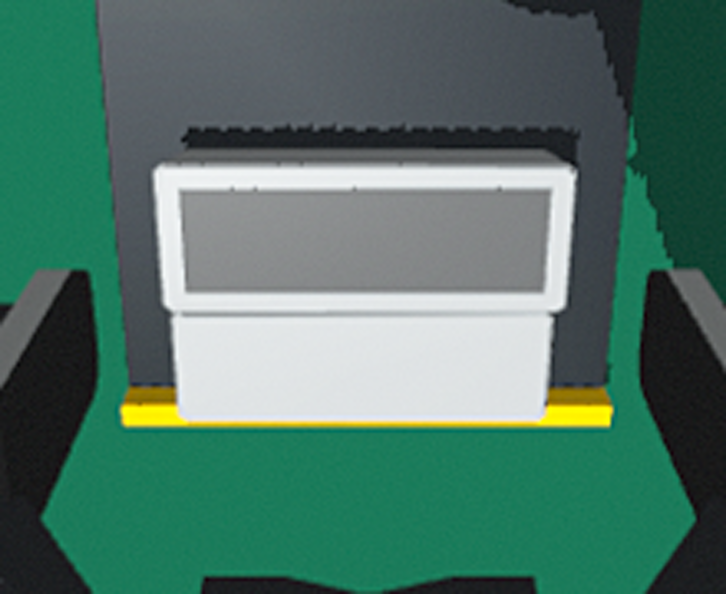

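View pics/l6z.png

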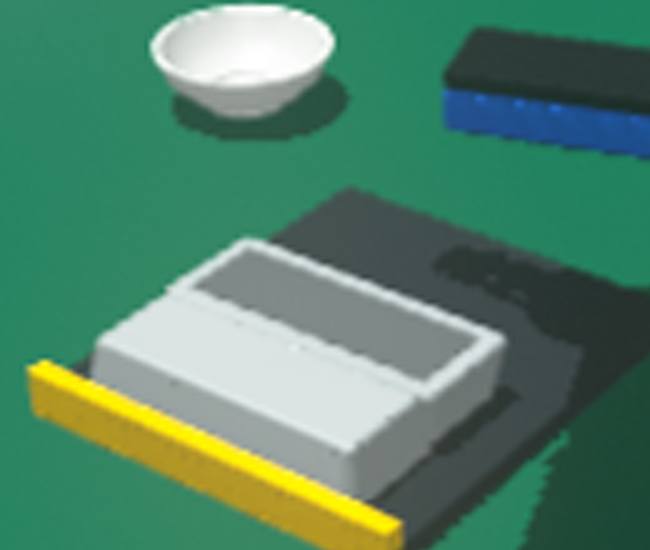

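The top view shows the nested pair: parallel, seam tight, ends level within about 1.5 mm, and the first ingot still against the lip. I'll measure the pair's pose, then move to view the third ingot.

```bash
python3 - <<'E'
from h import *
import pickle
D=pickle.load(open('l6.pkl','rb'));p=D['wrist']
f=lambda x,y:((x+.5)/3.3-.5+142,(y+.5)/3.3-.5+166)
P=np.array([atz(p,f(*c),42) for c in [(155,166),(576,166),(567,313),(163,313),(547,421),(182,421)]])
print(P.round(1))
d=P[0]-P[1];print('yaw edges',[np.arctan2(*(P[a]-P[b])[1::-1]).round(3) for a,b in((0,1),(3,2),(5,4))])
s=lambda x,y:((x+.5)/5-.5+180,(y+.5)/5-.5+130)
Q=[atz(D['side'],s(*c),42) for c in [(250,238),(505,342),(425,397),(168,290)]];print('side',np.round(Q,1))
c2=P[:4].mean(0);print(c2,np.mean(Q,0))
print(inc([489,272,282],-1.38))
E
```

```text
[[659.9 -48.4  42. ]
 [516.  -15.1  42. ]
 [528.5  42.7  42. ]
 [674.3   8.8  42. ]
 [543.7  88.3  42. ]
 [681.   56.2  42. ]]
yaw edges [np.float64(-0.227), np.float64(-0.228), np.float64(-0.229)]
side [[656.2 -47.   42. ]
 [513.5 -10.3  42. ]
 [529.1  41.3  42. ]
 [669.6   8.1  42. ]]
[594.68659801  -2.98495366  42.        ] [592.11042708  -1.98527255  42.        ]
[-3.247, 1.654, -0.001, -0.0, -0.0, 2.31]
```

apply_moves(increments=[[[-0.5, 0.25, 0, 0, 0, 0, 1], [-1.0, 0.5, 0, 0, 0, 0, 1], [-1.0, 0.5, 0, 0, 0, 0, 1]]])

```text
clock: 7.75
position: [550.0, 30.2, 280.0]
ee_rot: [-0.625, 0.781, 0.001, -0.002]
contact_force: [0.1, 0.6, 0.9]
gripper_width: 85.3
```

apply_moves(increments=[[[-0.5, 0.25, 0, 0, 0, 0, 1], [-1.0, 0.5, 0, 0, 0, 0, 1], [-1.0, 0.5, 0, 0, 0, 0, 1]]])

```text
clock: 8.05
position: [523.8, 139.0, 280.4]
ee_rot: [-0.625, 0.781, 0.0, -0.001]
contact_force: [0.4, 0.1, -0.1]
gripper_width: 85.4
```

apply_moves(increments=[[[-0.5, 0.3, 0, 0, 0, 0.25, 1], [-1.0, 0.6, 0, 0, 0, 0.5, 1], [-1.0, 0.6, 0, 0, 0, 0.8, 1], [-1.0, 0.6, 0, 0, 0, 1.0, 1], [-1.0, 0.6, 0, 0, 0, 1.0, 1]]])

```text
clock: 8.55
position: [488.4, 246.9, 280.5]
ee_rot: [-0.411, 0.912, -0.0, -0.001]
contact_force: [-0.2, 0.2, -0.3]
gripper_width: 85.4
```

```bash
python3 - <<'E'
from h import *
did([-1,.5,0,0,0,0]);did([-1,.5,0,0,0,0]);did([-1,.6,0,0,0,1.0])
print(inc([489,272,282],-1.38))
E
```

```text
cmd [551.3  27.2 281.9] meas [488.4 246.9 280.5] F [-0.2  0.2 -0.3] T [-0.07  0.03  0.05] w 85.4 t 8.55
cmd [524.9 135.9 281.9] meas [488.4 246.9 280.5] F [-0.2  0.2 -0.3] T [-0.07  0.03  0.05] w 85.4 t 8.55
cmd [488.7 246.7 281.9] meas [488.4 246.9 280.5] F [-0.2  0.2 -0.3] T [-0.07  0.03  0.05] w 85.4 t 8.55
[-0.191, 0.165, -0.001, -0.0, -0.0, 1.31]
```

apply_moves(increments=[[[-0.19, 0.165, 0, 0, 0, 0.3, 1], [-0.19, 0.165, 0, 0, 0, 0.6, 1], [-0.19, 0.165, 0, 0, 0, 0.9, 1], [-0.19, 0.165, 0, 0, 0, 1.0, 1], [-0.19, 0.165, 0, 0, 0, 1.0, 1]]])

```text
clock: 9.05
position: [489.2, 270.9, 281.1]
ee_rot: [-0.172, 0.985, -0.001, -0.001]
contact_force: [-0.9, -0.2, -0.2]
gripper_width: 85.0
```

apply_moves(increments=[[[0, 0, 0, 0, 0, 0.31, 1], [0, 0, 0, 0, 0, 0.31, 1], [0, 0, 0, 0, 0, 0.31, 1]]])

```text
clock: 9.35
position: [489.1, 271.4, 281.6]
ee_rot: [-0.097, 0.995, -0.0, -0.0]
contact_force: [1.0, -0.4, 0.9]
gripper_width: 85.4
```

```bash
python3 - <<'E'
from h import *
did([-.19,.165,0,0,0,1]);did([0,0,0,0,0,.31])
import pickle
W=arm.get_image('wrist');S=arm.get_image('side');pickle.dump(dict(wrist=W,side=S),open('l7.pkl','wb'))
V=[]
for n,p in (('wrist',W),('side',S)):
    for o in arm.outline_of('third_mid',p):
        print(n,o['conf'],np.round(o['box']))
        if abs(o['box'][1]-290)<40 or n=='wrist': V.append((p,o['pixels']));break
for vv in (V,V[:1],V[1:]):
    b=fitmask(vv,(558,285,.19,15),True,15);print(b.x.round(3),b.fun)
    b=fitmask(vv,(558,285,.19,15),True);print('  free',b.x.round(3),b.fun)
im=cv2.resize(W['img'],None,fx=1.5,fy=1.5)
q=proj(W,ingot(558.3,285,15,.19,True))
for f in (q[:4],q[4:]): cv2.polylines(im,[np.round(f*1.5).astype(int).reshape(-1,1,2)],True,(255,0,0),1)
save(im,'l7w.png')
E
```

```text
cmd [489.  271.9 281.9] meas [489.1 271.4 281.6] F [ 1.  -0.4  0.9] T [0.05 0.05 0.  ] w 85.4 t 9.35
cmd [489.  271.9 281.9] meas [489.1 271.4 281.6] F [ 1.  -0.4  0.9] T [0.05 0.05 0.  ] w 85.4 t 9.35
wrist 0.86 [252. 221.  50. 114.]
side 0.82 [194. 292.  90.  41.]
[5.58912e+02 2.85180e+02 2.08000e-01] 0.17970076733992812
  free [5.59601e+02 2.85012e+02 2.00000e-01 1.22020e+01] 0.1668800847962067
[5.59572e+02 2.86217e+02 2.10000e-01] 0.07466614552797864
  free [5.63262e+02 2.86630e+02 2.07000e-01 3.08600e+00] 0.02363291569857917
[5.58112e+02 2.84113e+02 2.27000e-01] 0.10107653558661034
  free [ 5.72474e+02  2.63903e+02  2.17000e-01 -1.06350e+01] 0.04741089806088181
```

View pics/l7w.png

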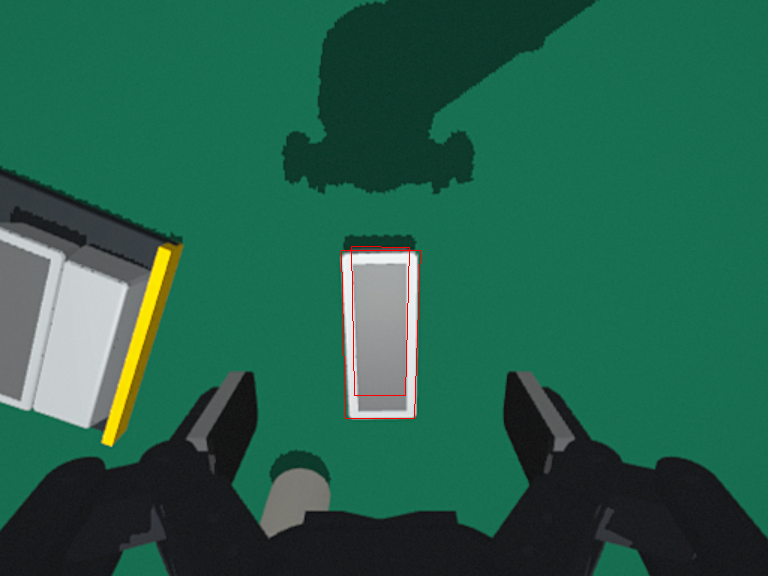

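Third ingot measured at about (559, 285.5) with yaw 0.205 and mid-height about 14 to 15 mm; the overlay agrees. Going to grasp.

```bash
python3 - <<'E'
from h import *
print(inc([559.3,285.5,73],-1.366))
E
```

```text
[-0.716, 0.0, 2.089, -0.0, -0.0, -0.028]
```

apply_moves(increments=[[[-0.4, 0, 0.3, 0, 0, -0.028, 1], [-0.716, 0, 0.7, 0, 0, -0.028, 1], [-0.716, 0, 1.0, 0, 0, -0.028, 1], [-0.716, 0, 1.0, 0, 0, -0.028, 1]]])

```text
clock: 9.95
position: [557.6, 283.8, 176.2]
ee_rot: [-0.102, 0.995, -0.003, -0.005]
contact_force: [0.0, -0.7, 0.1]
gripper_width: 85.2
```

apply_moves(increments=[[[0, 0, 0.3, 0, 0, 0, 1], [0, 0, 0.6, 0, 0, 0, 1], [0, 0, 0.7, 0, 0, 0, 1], [0, 0, 0.7, 0, 0, 0, 1]]])

```text
clock: 10.35
position: [559.0, 285.4, 112.0]
ee_rot: [-0.103, 0.995, -0.001, -0.0]
contact_force: [1.0, -0.6, 0.7]
gripper_width: 85.3
```

```bash
python3 - <<'E'
from h import *
did([-.716,0,1,0,0,-.028]);did([0,0,.7,0,0,0])
print(inc([559.3,285.5,73],-1.366))
S=arm.get_image('side');C=arm.get_image('scene')
a=cv2.resize(S['img'][200:340,120:280],None,fx=3,fy=3,interpolation=cv2.INTER_CUBIC)
b=cv2.resize(C['img'][80:220,290:400],None,fx=3,fy=3,interpolation=cv2.INTER_CUBIC)
save(np.hstack([a,b]),'l8.png');save(arm.get_image('wrist')['img'],'l8w.png')
E
```

```text
cmd [559.3 285.5 181.9] meas [559.  285.4 112. ] F [ 1.  -0.6  0.7] T [ 0.01 -0.    0.04] w 85.3 t 10.35
cmd [559.3 285.5 111.9] meas [559.  285.4 112. ] F [ 1.  -0.6  0.7] T [ 0.01 -0.    0.04] w 85.3 t 10.35
[-0.0, 0.0, 0.389, -0.0, -0.0, 0.0]
```

View pics/l8.png

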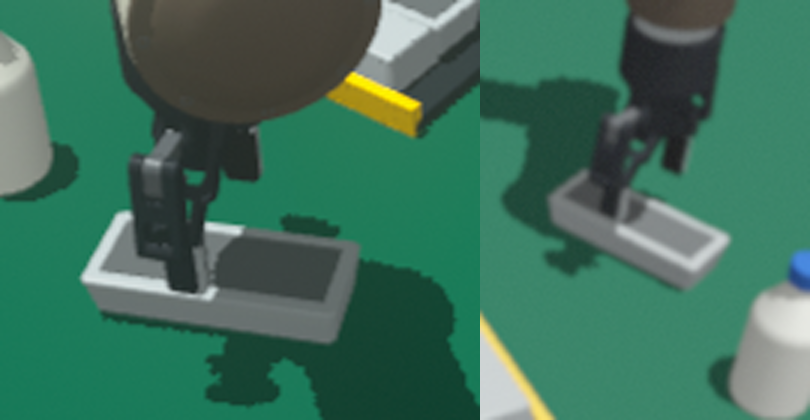

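View pics/l8w.png

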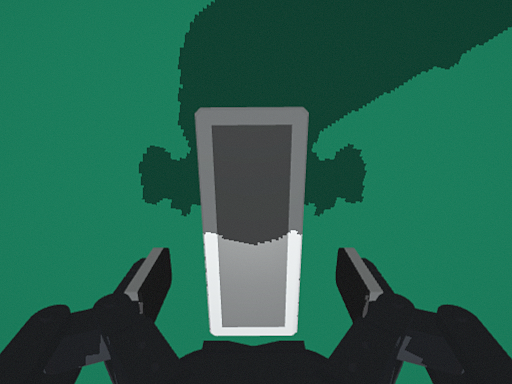

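apply_moves(increments=[[[0, 0, 0.25, 0, 0, 0, 1], [0, 0, 0.39, 0, 0, 0, 1], [0, 0, 0.39, 0, 0, 0, 1], [0, 0, 0.39, 0, 0, 0, 0.2], [0, 0, 0.39, 0, 0, 0, -0.4], [0, 0, 0.39, 0, 0, 0, -1], [0, 0, 0.39, 0, 0, 0, -1], [0, 0, 0.39, 0, 0, 0, -1], [0, 0, 0.39, 0, 0, 0, -1], [0, 0, 0.39, 0, 0, 0, -1]]])

```text
clock: 11.5
position: [559.9, 285.7, 74.7]
ee_rot: [-0.103, 0.995, 0.0, 0.001]
contact_force: [-1.2, -1.4, 6.2]
gripper_width: 57.2
```

```bash
python3 - <<'E'
from h import *
did([0,0,.39,0,0,0])
S=arm.get_image('side');C=arm.get_image('scene')
a=cv2.resize(S['img'][200:340,120:280],None,fx=3,fy=3,interpolation=cv2.INTER_CUBIC)
b=cv2.resize(C['img'][80:220,290:400],None,fx=3,fy=3,interpolation=cv2.INTER_CUBIC)
save(np.hstack([a,b]),'l9.png')
E
```

```text
cmd [559.3 285.5  72.9] meas [559.9 285.7  74.7] F [-1.2 -1.4  6.2] T [-0.54  0.28 -0.02] w 57.2 t 11.5
```

View pics/l9.png

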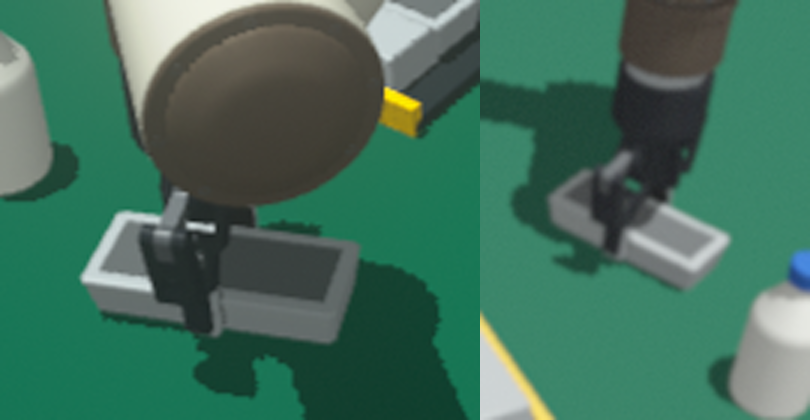

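apply_moves(increments=[[[0, 0, -0.02, 0, 0, 0, -1], [0, 0, -0.06, 0, 0, 0, -1], [0, 0, -0.12, 0, 0, 0, -1], [0, 0, -0.2, 0, 0, 0, -1], [0, 0, -0.3, 0, 0, 0, -1], [0, 0, -0.3, 0, 0, 0, -1]]])

```text
clock: 12.2
position: [560.2, 286.2, 105.0]
ee_rot: [-0.102, 0.995, 0.001, 0.002]
contact_force: [0.1, 0.7, -5.3]
gripper_width: 57.3
```

```bash
python3 - <<'E'
from h import *
did([0,0,-.3,0,0,0])
S=arm.get_image('side');C=arm.get_image('scene')
a=cv2.resize(S['img'][190:330,120:280],None,fx=3,fy=3,interpolation=cv2.INTER_CUBIC)
b=cv2.resize(C['img'][80:220,290:400],None,fx=3,fy=3,interpolation=cv2.INTER_CUBIC)
save(np.hstack([a,b]),'l10.png');save(arm.get_image('wrist')['img'],'l10w.png')
E
```

```text
cmd [559.3 285.5 102.9] meas [560.2 286.2 105. ] F [ 0.1  0.7 -5.3] T [ 0.07 -0.07  0.03] w 57.3 t 12.2
```

View pics/l10.png

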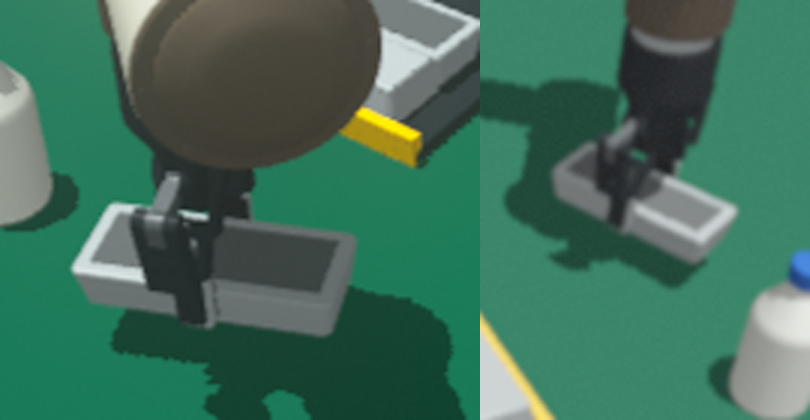

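View pics/l10w.png

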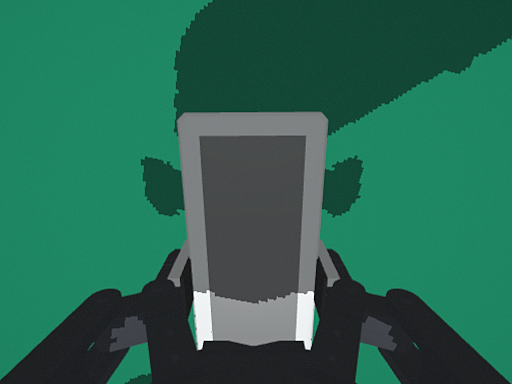

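Gripped level with 5.3 N weight on the wrist and near-zero moment, so it is centred. Planning the carry.

```bash
python3 - <<'E'
from h import *
s=cmd()
for w,y in [((565,230,175),-1.366),((575,150,175),-.96),((590,75,175),-.56),((599.6,21.8,160),-.228)]:
    r=inc(w,y);print(r);put(np.array(w),Rdown(y))
put(*s)
E
```

```text
[0.057, -0.555, -0.721, -0.0, -0.0, 0.0]Traceback (most recent call last):
  File "<stdin>", line 4, in <module>
  File "h.py", line 45, in put
    def put(p,R): json.dump(dict(p=list(p),q=list(R.as_quat())),open('cmd.json','w'))
                  ~~~~~~~~~^^^^^^^^^^^^^^^^^^^^^^^^^^^^^^^^^^^^^^^^^^^^^^^^^^^^^^^^^^
    for chunk in iterable:
                 ^^^^^^^^
    yield from _iterencode_dict(o, _current_indent_level)
    yield from chunks
    yield from chunks
    o = _default(o)
    raise TypeError(f'Object of type {o.__class__.__name__} '
                    f'is not JSON serializable')
TypeError: Object of type int64 is not JSON serializable
```

```bash
sed -i "s/p=list(p)/p=[float(v) for v in p]/" h.py; python3 - <<'E'
from h import *
put([559.3,285.5,102.9],Rdown(-1.366))
s=cmd()
for w,y in [((565,230,175),-1.366),((575,150,175),-.96),((590,75,175),-.56),((599.6,21.8,160),-.228)]:
    r=inc(w,y);print(r);put(np.array(w),Rdown(y))
put(*s)
E
```

```text
[0.057, -0.555, -0.721, 0.0, 0.0, 0.0]
[0.065, -0.804, 0.0, 0.0, 0.0, -0.812]
[0.307, -0.7, 0.0, 0.0, 0.0, -0.8]
[0.4, -0.364, 0.15, 0.0, 0.0, -0.664]
```

apply_moves(increments=[[[0, 0, -0.3, 0, 0, 0, -1], [0, -0.1, -0.6, 0, 0, 0, -1], [0.06, -0.4, -0.72, 0, 0, 0, -1], [0.06, -0.56, -0.72, 0, 0, 0, -1]]])

```text
clock: 12.75
position: [564.8, 228.3, 176.8]
ee_rot: [-0.102, 0.995, 0.001, 0.001]
contact_force: [0.2, -0.2, -7.2]
gripper_width: 57.4
```

apply_moves(increments=[[[0.02, -0.2, 0, 0, 0, -0.2, -1], [0.04, -0.4, 0, 0, 0, -0.4, -1], [0.06, -0.6, 0, 0, 0, -0.6, -1], [0.065, -0.8, 0, 0, 0, -0.81, -1]]])

```text
clock: 13.15
position: [573.9, 148.4, 173.2]
ee_rot: [-0.302, 0.953, -0.0, -0.002]
contact_force: [0.6, 0.9, -7.0]
gripper_width: 57.3
```

apply_moves(increments=[[[0.08, -0.18, 0, 0, 0, -0.2, -1], [0.15, -0.35, 0, 0, 0, -0.4, -1], [0.23, -0.53, 0, 0, 0, -0.6, -1], [0.31, -0.7, 0, 0, 0, -0.8, -1], [0.31, -0.7, 0, 0, 0, -0.8, -1]]])

```text
clock: 13.65
position: [588.7, 72.2, 173.2]
ee_rot: [-0.483, 0.876, 0.0, -0.002]
contact_force: [-0.3, -0.7, -6.3]
gripper_width: 57.4
```

```bash
python3 - <<'E'
from h import *
did([.06,-.56,-.72,0,0,0]);did([.065,-.8,0,0,0,-.81]);did([.31,-.7,0,0,0,-.8])
print(inc([599.6,21.8,150],-.228))
E
```

```text
cmd [564.8 229.5 174.9] meas [588.7  72.2 173.2] F [-0.3 -0.7 -6.3] T [ 0.03  0.03 -0.01] w 57.4 t 13.65
cmd [574.7 149.8 174.9] meas [588.7  72.2 173.2] F [-0.3 -0.7 -6.3] T [ 0.03  0.03 -0.01] w 57.4 t 13.65
cmd [589.4  74.7 174.9] meas [588.7  72.2 173.2] F [-0.3 -0.7 -6.3] T [ 0.03  0.03 -0.01] w 57.4 t 13.65
[0.393, -0.368, 0.249, 0.0, 0.0, -0.666]
```

apply_moves(increments=[[[0.13, -0.12, 0.05, 0, 0, -0.22, -1], [0.26, -0.25, 0.12, 0, 0, -0.44, -1], [0.39, -0.37, 0.2, 0, 0, -0.666, -1], [0.39, -0.37, 0.25, 0, 0, -0.666, -1], [0.39, -0.37, 0.25, 0, 0, -0.666, -1], [0.39, -0.37, 0.25, 0, 0, -0.666, -1]]])

```text
clock: 14.25
position: [599.8, 22.5, 149.4]
ee_rot: [-0.622, 0.783, 0.0, -0.0]
contact_force: [-0.3, 0.1, -5.9]
gripper_width: 57.7
```

```bash
python3 - <<'E'
from h import *
did([.39,-.37,.25,0,0,-.666])
print(inc([599.6,21.8,150],-.228))
E
python3 look.py l11; python3 - <<'E'
from h import *
import pickle
D=pickle.load(open('l11.pkl','rb'));R=[]
for n in ('side','scene'):
    p=D[n];im=cv2.resize(p['img'],None,fx=4,fy=4,interpolation=cv2.INTER_CUBIC)
    q=proj(p,ingot(599.6,21.8,92,-.228+np.pi/2,True))
    for f in (q[:4],q[4:]): cv2.polylines(im,[np.round(f*4+1.5).astype(int).reshape(-1,1,2)],True,(255,0,0),1)
    m=(proj(p,[[600,22,60]])[0]*4).astype(int);R.append(im[m[1]-250:m[1]+250,m[0]-200:m[0]+200])
save(np.hstack(R),'l11o.png')
E
```

```text
cmd [600.   22.  149.9] meas [599.8  22.5 149.4] F [-0.3  0.1 -5.9] T [ 0.01 -0.02 -0.02] w 57.7 t 14.25
[0.002, 0.003, -0.001, 0.0, 0.0, 0.0]
```

View pics/l11o.png

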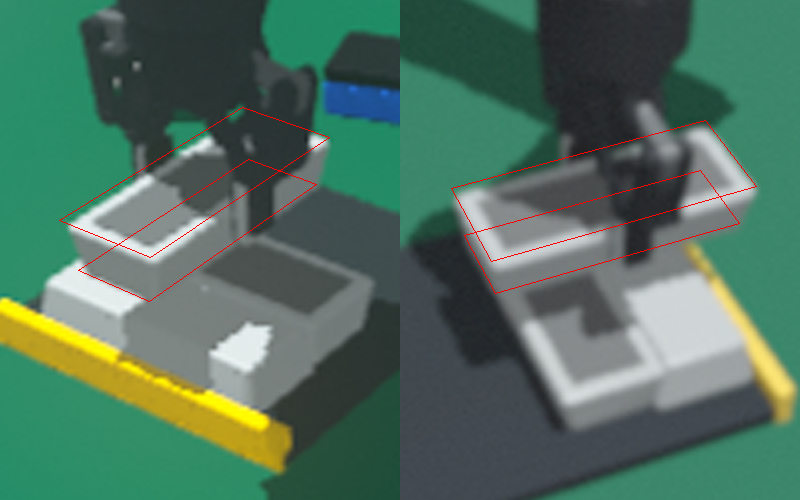

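View pics/l11w.png

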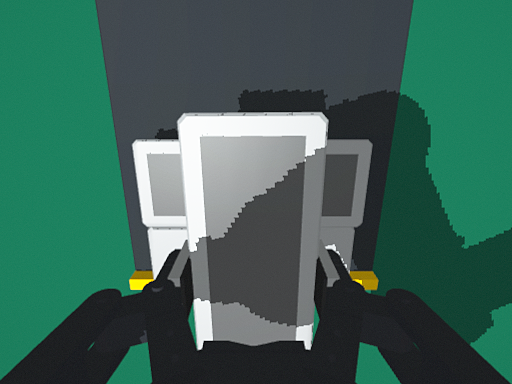

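The third ingot is square and centred over the pair in the wrist view: overhangs are about 47 and 44 px, which is symmetric. It sits a few mm lower than nominal, so I'll finish the descent by force.

apply_moves(increments=[[[0, 0, 0.08, 0, 0, 0, -1], [0, 0, 0.15, 0, 0, 0, -1], [0, 0, 0.2, 0, 0, 0, -1], [0, 0, 0.24, 0, 0, 0, -1], [0, 0, 0.25, 0, 0, 0, -1], [0, 0, 0.25, 0, 0, 0, -1]]])

```text
clock: 15.0
position: [599.9, 21.9, 124.7]
ee_rot: [-0.622, 0.783, 0.0, -0.0]
contact_force: [0.4, -0.4, -6.0]
gripper_width: 57.3
```

apply_moves(increments=[[[0, 0, 0.02, 0, 0, 0, -1], [0, 0, 0.03, 0, 0, 0, -1], [0, 0, 0.03, 0, 0, 0, -1]]])

```text
clock: 15.3
position: [599.9, 21.9, 121.9]
ee_rot: [-0.622, 0.783, 0.0, -0.0]
contact_force: [0.2, -0.1, -6.2]
gripper_width: 57.5
```

```bash
python3 - <<'E'
from h import *
did([0,0,.25,0,0,0]);did([0,0,.03,0,0,0])
E
python3 look.py l12; python3 zoom.py l12
```

```text
cmd [600.   22.  124.9] meas [599.9  21.9 121.9] F [ 0.2 -0.1 -6.2] T [0.02 0.01 0.03] w 57.5 t 15.3
cmd [600.   22.  121.9] meas [599.9  21.9 121.9] F [ 0.2 -0.1 -6.2] T [0.02 0.01 0.03] w 57.5 t 15.3
```

View pics/l12z.png

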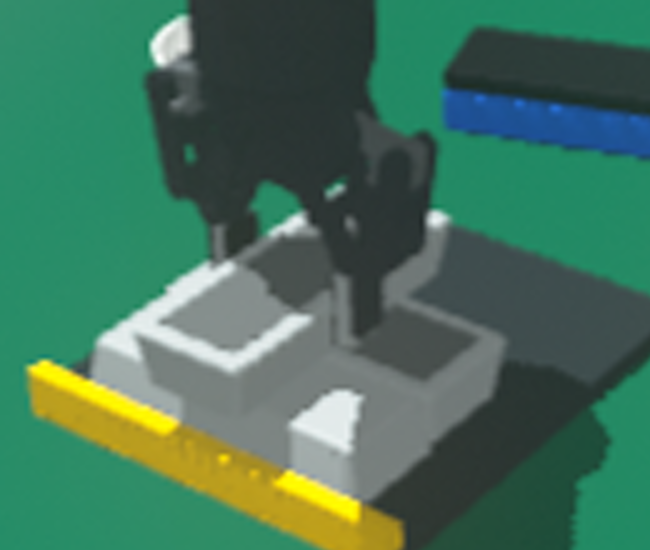

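Still hanging freely (6.2 N). I'll go down in small steps.

apply_moves(increments=[[[0, 0, 0.01, 0, 0, 0, -1], [0, 0, 0.02, 0, 0, 0, -1], [0, 0, 0.02, 0, 0, 0, -1]]])

```text
clock: 15.75
position: [599.8, 21.9, 119.7]
ee_rot: [-0.622, 0.783, 0.0, -0.0]
contact_force: [0.2, 0.6, -5.2]
gripper_width: 57.5
```

apply_moves(increments=[[[0, 0, 0.01, 0, 0, 0, -1], [0, 0, 0.015, 0, 0, 0, -1], [0, 0, 0.015, 0, 0, 0, -1]]])

```text
clock: 16.05
position: [599.9, 21.9, 118.3]
ee_rot: [-0.622, 0.783, 0.0, -0.0]
contact_force: [-0.4, 1.0, -6.7]
gripper_width: 57.5
```

apply_moves(increments=[[[0, 0, 0.01, 0, 0, 0, -1], [0, 0, 0.015, 0, 0, 0, -1], [0, 0, 0.015, 0, 0, 0, -1]]])

```text
clock: 16.35
position: [600.0, 21.9, 116.9]
ee_rot: [-0.622, 0.783, -0.0, 0.0]
contact_force: [0.6, -0.3, -5.7]
gripper_width: 57.6
```

apply_moves(increments=[[[0, 0, 0.005, 0, 0, 0, -1], [0, 0, 0.01, 0, 0, 0, -1], [0, 0, 0.01, 0, 0, 0, -1]]])

```text
clock: 16.65
position: [600.0, 21.9, 116.8]
ee_rot: [-0.622, 0.783, -0.0, 0.0]
contact_force: [-3.9, 0.4, 1.5]
gripper_width: 57.3
```

apply_moves(increments=[[[0, 0, 0.005, 0, 0, 0, -1], [0, 0, 0.01, 0, 0, 0, -1], [0, 0, 0.01, 0, 0, 0, -1]]])

```text
clock: 16.95
position: [599.9, 21.9, 116.7]
ee_rot: [-0.622, 0.783, -0.0, 0.0]
contact_force: [-6.1, 0.4, 7.9]
gripper_width: 57.4
```

Contact at TCP z 116.7, as predicted. I'll relieve the preload and open gradually.

apply_moves(increments=[[[0, 0, -0.01, 0, 0, 0, -1], [0, 0, -0.012, 0, 0, 0, -1], [0, 0, -0.012, 0, 0, 0, 0.4], [0, 0, -0.012, 0, 0, 0, 0.5], [0, 0, -0.012, 0, 0, 0, 0.6], [0, 0, -0.012, 0, 0, 0, 0.8], [0, 0, -0.012, 0, 0, 0, 1], [0, 0, -0.012, 0, 0, 0, 1], [0, 0, -0.012, 0, 0, 0, 1], [0, 0, -0.012, 0, 0, 0, 1]]])

```text
clock: 17.95
position: [600.0, 21.9, 116.1]
ee_rot: [-0.622, 0.783, -0.0, 0.0]
contact_force: [0.1, 0.1, 0.8]
gripper_width: 84.8
```

```bash
python3 - <<'E'
from h import *
for r in (.02,.015,.015,.01,.01,-.012): did([0,0,r,0,0,0])
E
python3 look.py l13; python3 zoom.py l13
```

```text
cmd [600.   22.  119.9] meas [600.   21.9 116.1] F [0.1 0.1 0.8] T [0.01 0.02 0.02] w 84.8 t 17.95
cmd [600.   22.  118.4] meas [600.   21.9 116.1] F [0.1 0.1 0.8] T [0.01 0.02 0.02] w 84.8 t 17.95
cmd [600.   22.  116.9] meas [600.   21.9 116.1] F [0.1 0.1 0.8] T [0.01 0.02 0.02] w 84.8 t 17.95
cmd [600.   22.  115.9] meas [600.   21.9 116.1] F [0.1 0.1 0.8] T [0.01 0.02 0.02] w 84.8 t 17.95
cmd [600.   22.  114.9] meas [600.   21.9 116.1] F [0.1 0.1 0.8] T [0.01 0.02 0.02] w 84.8 t 17.95
cmd [600.   22.  116.1] meas [600.   21.9 116.1] F [0.1 0.1 0.8] T [0.01 0.02 0.02] w 84.8 t 17.95
```

View pics/l13z.png

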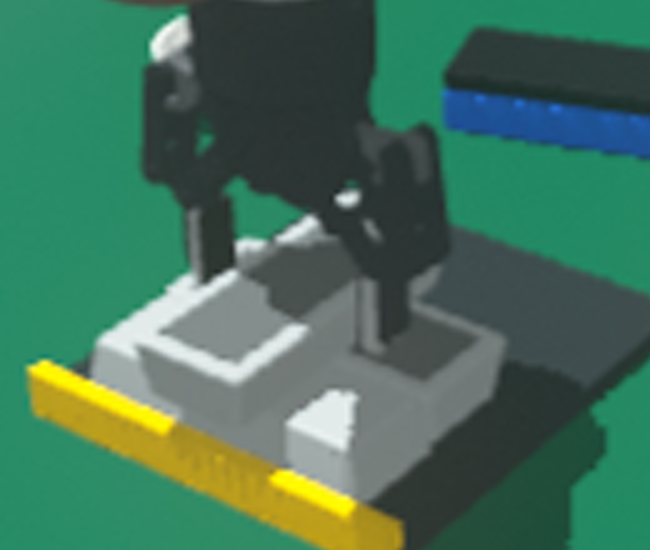

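View pics/l13w.png

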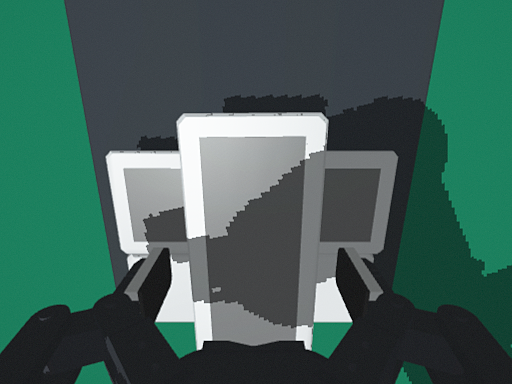

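Released, and the third ingot lies flat. I'll raise the arm straight up, then back for a check view.

apply_moves(increments=[[[0, 0, -0.15, 0, 0, 0, 1], [0, 0, -0.5, 0, 0, 0, 1], [0, 0, -1.0, 0, 0, 0, 1], [0, 0, -1.0, 0, 0, 0, 1]]])

```text
clock: 18.5
position: [603.5, 22.5, 223.9]
ee_rot: [-0.623, 0.782, -0.004, 0.007]
contact_force: [0.4, -0.2, 0.0]
gripper_width: 85.1
```

apply_moves(increments=[[[0.4, 0, -0.4, 0, 0, 0, 1], [0.8, 0, -0.9, 0, 0, 0, 1], [1.0, 0, -1.0, 0, 0, 0, 1], [1.0, 0, -1.0, 0, 0, 0, 1], [1.0, 0, -1.0, 0, 0, 0, 1]]])

```text
clock: 19.0
position: [577.1, -76.0, 316.6]
ee_rot: [-0.621, 0.783, -0.0, 0.001]
contact_force: [0.2, 0.7, -1.4]
gripper_width: 85.3
```

```bash
python3 - <<'E'
from h import *
did([0,0,-1,0,0,0]);did([1,0,-1,0,0,0])
E
python3 look.py l14; python3 - <<'E'
from h import *
import pickle
D=pickle.load(open('l14.pkl','rb'));R=[]
for n in ('wrist','side'):
    p=D[n];im=cv2.resize(p['img'],None,fx=4,fy=4,interpolation=cv2.INTER_CUBIC)
    for v,up in (((599.6,21.8,57,-.228+np.pi/2),True),((594.2,-2.6,27,-.228),True),((606.2,50,27,-.228),False)):
        q=proj(p,ingot(*v,up))
        for f in (q[:4],q[4:]): cv2.polylines(im,[np.round(f*4+1.5).astype(int).reshape(-1,1,2)],True,(255,0,0),1)
    m=(proj(p,[[600,22,40]])[0]*4).astype(int);print(n,m)
    a=max(m[1]-270,0);b=max(m[0]-195,0)
    if n=='wrist': im=cv2.resize(im,None,fx=.5,fy=.5);a=max(m[1]//2-270,0);b=max(m[0]//2-195,0)
    a=min(a,im.shape[0]-540);R.append(im[a:a+540,b:b+390])
save(np.hstack(R),'l14o.png')
S,C=D['side'],D['scene']
for l in ['case','bottle','dish']:
    for n,p in (('scene',arm.get_image('scene')),('side',arm.get_image('side'))):
        for m in arm.mark_of(l,p)[:1]: print(l,n,np.round(atz(p,m['at'],0),0),m['conf'])
E
```

```text
cmd [600.   22.  216.1] meas [577.1 -76.  316.6] F [ 0.2  0.7 -1.4] T [ 0.03  0.02 -0.01] w 85.3 t 19.0
cmd [577.4 -75.5 316.1] meas [577.1 -76.  316.6] F [ 0.2  0.7 -1.4] T [ 0.03  0.02 -0.01] w 85.3 t 19.0
wrist [1009  955]
side [953 791]
case scene [ 582. -290.    0.] 0.83
case side [ 562. -261.    0.] 0.91
bottle scene [756. 232.   0.] 0.82
dish side [ 756. -237.    0.] 0.95
```

View pics/l14o.png

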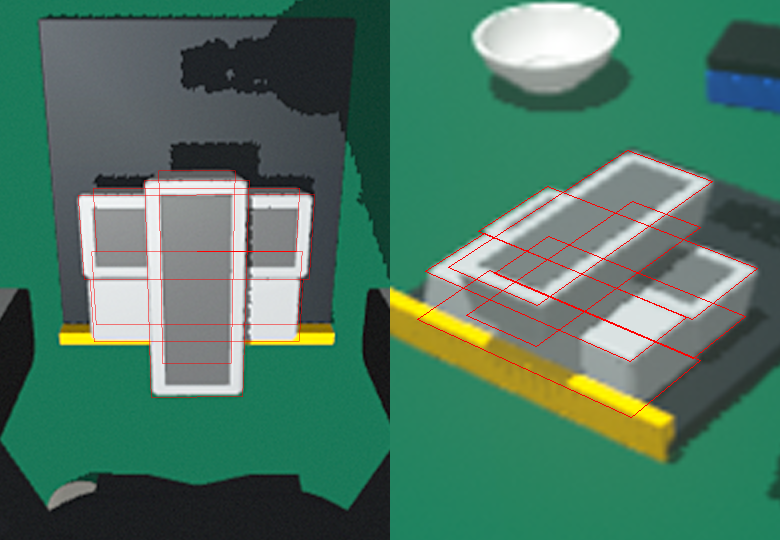

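View pics/l14w.png

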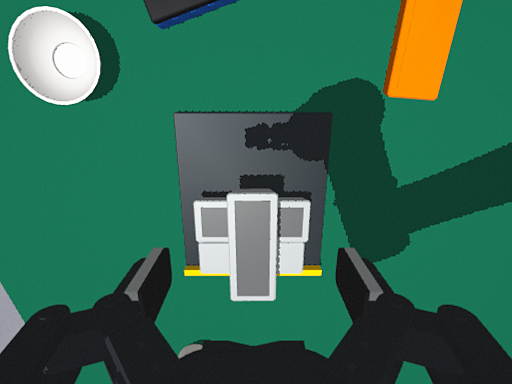

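Both views match the intended poses to within a few mm, and the case, bottle and dish are where they were. Handing in.

```bash
python3 - <<'E'
from bench import arm
print(arm.job_done())
E
```

```text
the job is handed in; nothing more can be done
None
```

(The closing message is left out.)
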